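# Set the label tweezers to the gap gauge

## Robot

A 6-joint arm with a two-finger parallel gripper is mounted at the origin on the work surface. World frame = base frame: x ahead of the robot, y to its left, z up, the work surface at z = 0. Lengths are in m, angles in rad, forces in N, time in s.
With the tool pointing down it reaches from about 0.25 to 0.775 m from the base axis. Payload 4 kg.
Tool frame: the origin (TCP) lies on the centre line of the jaws, within the pads' length; the fingertips stand 19 mm ahead of it and the grasp point (between the pads) is the TCP (bot.tips_ahead is the distance from the TCP to the fingertips, in m); z points along the fingers, y is the line along which they close (so a half turn about z gives the same grasp; the last joint's range is limited). The gripper opens to 94 mm and grips with 3 to 60 N. Pads are 16 mm wide; open, the fingers measure 119 mm over their backs; the gripper's body (75 mm by 177 mm) begins 78 mm behind the grasp point.
Start: joints at [-1.347, 0.087, 1.371, -0, 1.684, -0.103], TCP at [0.177, -0.521, 0.225] pointing down, gripper open.
Joint ranges: [-3.1, 3.1], [-0.76, 2.03], [0.27, 2.55], [-1.08, 4.22], [0.17, 2.65], [-2.57, 2.57]. Speed limits (rad/s): [2.79, 2.79, 3.14, 3.14, 3.14, 3.14].

## Interface

Orientations are given as a unit quaternion [x, y, z, w].
In Python, from plant import bot, imaging, workorder gives the robot as it stands. The module is installed in compiled form; this text tells all that it offers.
- The arm moves only by the tool play_rows, never from a script. Its arguments are lists of equal length, an entry for each row: "jaw": the closure, from 0 (fully open) to 1 (shut); "travel": the shift along the tool's x, y, z in m, a list of three; "rot": the turn, a rotation vector about the tool's x, y, z in degrees, a list of three. In form: {"jaw": [jaw, ...], "travel": [[dx, dy, dz], ...], "rot": [[wx, wy, wz], ...]}. A call has exactly 5 rows; each row shifts and turns the commanded pose from where the row before left it, along the tool's axes as they then stand; what a row does not reach is not made up. A row lasts 1/8 s, in which the tool goes at most 62.5 mm and 10.7 degrees, less where a joint would pass 70% of its speed; a pose out of reach is approached as far as the arm can. A call with a gripper value outside its range is refused whole. The fingers move at their own pace and stop on an object; the grip force is fixed at half the most. Time passes only in rows, so rows that do not move let the fingers close, or fill a call up. It gives the time, the measured TCP pose, the force, the opening and the grip force at its end, in the units of the state.
- bot.observe(): the state, without advancing time (a new reading comes with each control period).
- imaging.capture(name): name is "scene" or "top"; returns the picture (420x560x3 uint8, red, green, blue); there is no depth.
- imaging.calibration(name): a dict with "camera_matrix" (3x3 intrinsics, pixels), "R" (3x3) and "t" (3): a world point X has camera coordinates R X + t. Camera axes: x right, y down, z forward; pixel columns grow to the right and rows downward; lengths in m; the calibration is good to about 2 mm. A picture is of the moment at which its call begins. calibration takes no time and is no camera call.
- workorder.close_job(): hands the job in; it is judged then, once.
The state is a dict: "t": time; "q": joint angles; "dq": joint speeds; "tau": joint torques, N m; "tcp_pos": TCP position; "tool_rot": TCP orientation; "wrist_force": force on the tool from outside, world axes, zero at the start; "torque": the same for the moment, N m; "gripper_width": finger opening in m; "finger_force": force on a finger pad.
Only numpy, scipy, OpenCV 4.12 (cv2) and the standard library are available. Lean on these libraries where they do the work, as an engineer would, in place of code of your own. Each camera call takes 0.05 s, during which the arm holds its last target. There are 200 camera calls.

## Task

Pull the sprung label tweezers up out of the black tool holder, take them to the white gauge block, and squeeze them until the gap between their tips matches the gap between the two black lines on the block. Hold them there tips down and steady, one tip just above each line (about 5 to 8 mm clear, near the middle of the lines' length) without touching the block, and finish while still holding them so. Leave everything else on the bench where it is.

Things in the scene. Friction and masses are not known exactly. Their poses are not given: they have to be found in the camera images.
- tweezers: loose steel sprung tweezers, 120 mm long, 60 g, upright in the holder's slot, closed bow up, open tips down. Origin: in the bow, 115 mm above the tips, 4.5 mm below the top. z: from tips to bow. y: the line along which the two arms open and close (arm a on +y). x: across the flat arms, 10 mm wide, 8 mm in the last 35 mm. When let go, the arms spring open: free tip gap 34 mm
- rests (a point): point midway between the tweezers' two dark ribbed finger rests (one per arm, 12 mm wide, 26 mm long), 48 mm below the bow: grip here, closing along the tweezers' y. Width over the rests here: 33 mm free (35 mm at their lower ends), 24.5 mm at a tip gap of 14 mm, where they are parallel. 1 mm of width changes the tip gap by 2.4 mm
- jaw_a (a joint): inward turn of arm a at the bow, rad: 0 when free (tip gap 34 mm), 0.087 at a tip gap of 14 mm, about linear, at most 0.14 (tips almost shut); arm b turns the same. Pinch force at the rests: 2 N to start, 8 N at a gap of 14 mm, 12 N almost shut, so set the gap by the fingers' opening, not by force
- tip_a (a point): middle of the lower end (8 mm by 2.5 mm) of the tweezers' arm on their +y side; moves with the arm. The tip gap is the distance from tip_a to tip_b
- tip_b (a point): the tip of the tweezers' arm on their -y side
- holder: black tool holder block, 90 mm (x) by 64 mm (y) by 46 mm high, fixed to the bench. Origin: centre of its underside. The tweezers stand in a slot 11 mm (x) by 44 mm (y) and 36 mm deep, centred 20 mm towards -x of the origin; a marker stands in a hole 26 mm towards +x. The tweezers' axes are about parallel to the holder's
- gauge: white gauge block, 50 mm (x) by 60 mm (y) by 20 mm high, on a dark foot plate (66 x 76 x 3 mm), fixed to the bench. Origin: centre of its underside, at bench height. On its top are two thin black lines 36 mm long, parallel to its x axis, at y = +7 mm and y = -7 mm: 14 mm apart, the marked gap. Either tip may go over either line
- marker: grey round marker, 12 mm thick and 98 mm long, upright in the holder's other hole, its top 108 mm above the bench; leave alone. Origin: its lower end
- tin0: dark oil tin, 60 x 90 x 150 mm with a red cap, loose, standing nearest the middle at the back; leave alone. Origin: centre of its underside
- roll: small paper label roll, 90 mm wide, 60 mm high; leave alone. Origin: centre of its underside
- cap0: red screw cap, 32 mm wide, 14 mm high; leave alone. Origin: centre of its underside
- cap1: a second such cap; leave alone
- mallet: small mallet with a wooden handle, lying on the bench at the side; leave alone
Not all that is in view belongs to the job. There is more than one size of the tweezers; the job needs the smallest.

How it is judged:
By the outcome, as a careful person would: the job done as asked, in the order asked, and still so for the second after the job is handed in, while the arm keeps its last pose, push and grip.
It also fails if it takes over 48 s, if anything falls off the work surface, if the arm or the gripper's body presses on something with over 40 N, if the wrist force passes 120 N, or if a joint passes its speed limit or range.

## Working session

There is one attempt and no reset: what is moved stays moved. The work goes in short steps, Python scripts to look and compute and a tool call to move; the robot and the scene stay as the last step left them, time stands still between calls to the robot, and variables do not carry over. Pictures are saved under pics/ and viewed, at most 10 in all, crops included, and the job is handed in when it is done.

Besides the shell and the picture viewer there is one more tool, called after "Request:" as name(argument=value, ...), one argument or row to a line, values as JSON. play_rows: Moves the arm, as the interface text tells. Its arguments: {"type":"object","properties":{"jaw":{"type":"array","items":{"type":"number"}},"travel":{"type":"array","items":{"type":"array","items":{"type":"number"}}},"rot":{"type":"array","items":{"type":"array","items":{"type":"number"}}}},"required":["jaw","travel","rot"]}

```bash
mkdir -p pics
python3 - <<'E'
from plant import bot, imaging, workorder
import cv2,numpy as np
for n in("scene","top"):
    im=imaging.capture(n); cv2.imwrite(f"pics/{n}0.png",im[:,:,::-1])
    c=imaging.calibration(n); print(n,np.round(c["camera_matrix"],1).tolist(),np.round(c["R"],3).tolist(),np.round(c["t"],3).tolist())
s=bot.observe();print(s["t"],s["tcp_pos"],s["tool_rot"],s["gripper_width"],s["wrist_force"])
E
```

```text
scene [[519.0, 0.0, 274.1], [0.0, 519.0, 210.5], [0.0, 0.0, 1.0]] [[-0.881, 0.473, 0.017], [0.304, 0.593, -0.745], [-0.363, -0.651, -0.666]] [0.476, -0.077, 1.466]
top [[508.1, 0.0, 271.9], [0.0, 508.1, 213.5], [0.0, 0.0, 1.0]] [[-0.008, -1.0, 0.012], [-0.987, 0.006, -0.159], [0.159, -0.013, -0.987]] [-0.004, 0.543, 1.391]
0.1 [ 0.17646096 -0.52046487  0.22343544] [ 9.86678285e-01  1.62680608e-01 -5.02635951e-05 -9.90072649e-04] 0.0936499024082406 [ 0.22846598  0.20625695 -0.17928623]
```

View pics/scene0.png

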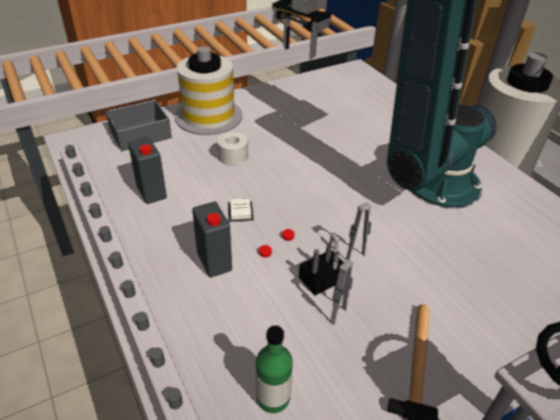

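View pics/top0.png

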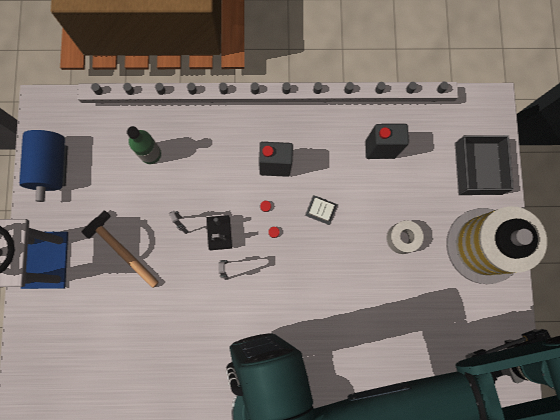

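The top view shows the holder at about (219,232), with large tweezers near (185,220) and (240,268). The gauge is at (322,209). I'll enlarge both views around the holder.

Run:
```python
import cv2,numpy as np
a=cv2.imread("pics/scene0.png")[195:330,270:400]; b=cv2.imread("pics/top0.png")[190:290,160:290]
a=cv2.resize(a,None,fx=4.4,fy=4.4,interpolation=cv2.INTER_CUBIC);a=a[:, :400+172]
cv2.imwrite("pics/c1.png",a)
cv2.imwrite("pics/c2.png",cv2.resize(b,None,fx=6,fy=6,interpolation=cv2.INTER_CUBIC))
```

```text
(no output)
```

View pics/c1.png

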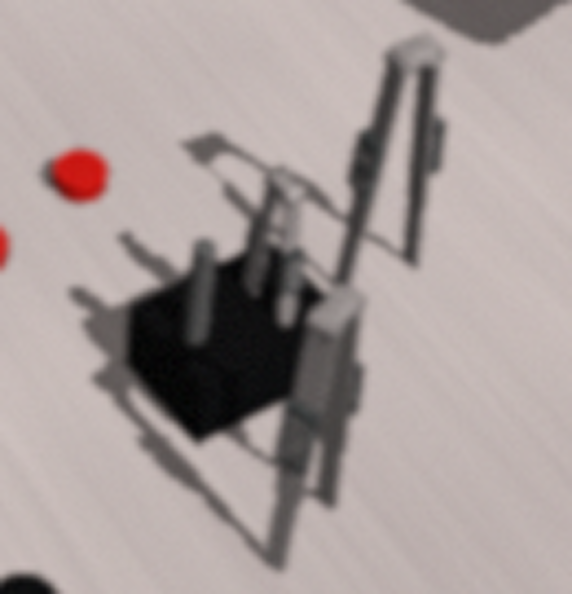

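View pics/c2.png

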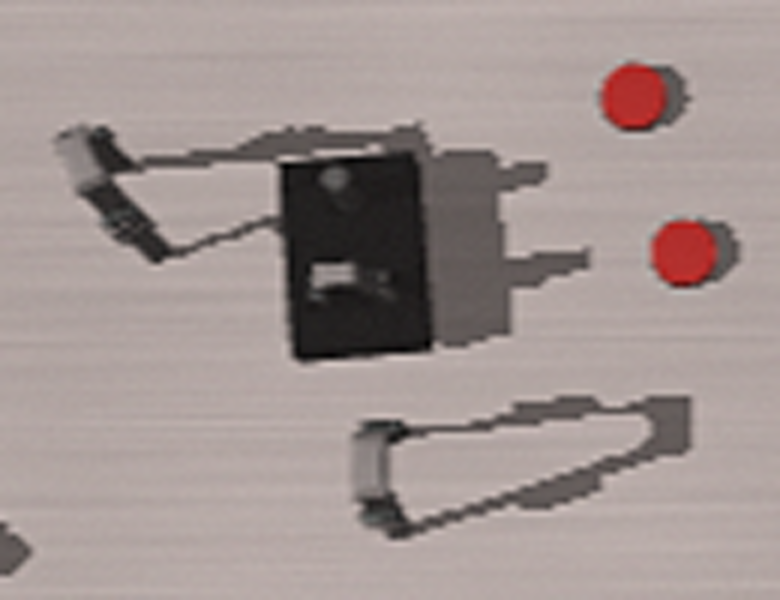

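The candidates are the large pair at top (172–185,213–230), the large pair at (222,267), and the small pair in the holder's slot, with its bow at top (215,235) and at scene ~(334,237). The small one fits: it is the smallest and stands in the holder, with the marker beside it at top (216,220).

```bash
cat > h.py <<'E'
import cv2,numpy as np
from plant import imaging
C={n:imaging.calibration(n) for n in("scene","top")}
def ray(n,p):
    c=C[n];R=np.array(c["R"]);t=np.array(c["t"]);K=np.array(c["camera_matrix"])
    o=-R.T@t;d=R.T@np.linalg.inv(K)@np.array([p[0],p[1],1.]);return o,d/np.linalg.norm(d)
def onz(n,p,z):
    o,d=ray(n,p);return o+d*(z-o[2])/d[2]
def two(p,q):
    o,d=ray("scene",p);O,D=ray("top",q)
    s=np.linalg.lstsq(np.c_[d,-D],O-o,rcond=None)[0];a=o+d*s[0];b=O+D*s[1];return (a+b)/2,np.linalg.norm(a-b)
def proj(n,X):
    c=C[n];v=np.array(c["camera_matrix"])@(np.array(c["R"])@np.array(X)+np.array(c["t"]));return v[:2]/v[2]
def blob(mask,box):
    m=np.zeros(mask.shape,np.uint8);x0,y0,x1,y1=box;m[y0:y1,x0:x1]=mask[y0:y1,x0:x1]*255
    return m,max(cv2.findContours(m,0,cv2.CHAIN_APPROX_NONE)[0],key=cv2.contourArea)
E
python3 - <<'E'
from h import *
np.set_printoptions(precision=4,suppress=True)
im=cv2.imread("pics/top0.png");hsv=cv2.cvtColor(im,cv2.COLOR_BGR2HSV)
# holder: very dark
m,c=blob((hsv[:,:,2]<45),(200,205,240,255))
r=cv2.minAreaRect(c);print("holder rect px",r)
P=np.array([onz("top",p,.046)for p in cv2.boxPoints(r)]);print("corners",P,"ctr",P.mean(0),np.linalg.norm(np.diff(P,axis=0),axis=1))
# gauge foot and white top
for nm,box,z in(("white top",(300,190,345,228),.02),):
    S=hsv[:,:,1];V=hsv[:,:,2]
    m,c=blob((V>205)&(S<25),box);m=cv2.morphologyEx(m,cv2.MORPH_CLOSE,np.ones((5,5)))
    c=max(cv2.findContours(m,0,1)[0],key=cv2.contourArea);r=cv2.minAreaRect(c)
    P=np.array([onz("top",p,z)for p in cv2.boxPoints(r)]);print(nm,r,P,P.mean(0),np.linalg.norm(np.diff(P,axis=0),axis=1))
m,c=blob(V<110,(300,190,345,228));r=cv2.minAreaRect(c)
P=np.array([onz("top",p,.003)for p in cv2.boxPoints(r)]);print("foot",r,P.mean(0),np.linalg.norm(np.diff(P,axis=0),axis=1))
c=lambda x,y:(160+(x-2.5)/6,190+(y-2.5)/6)
s=lambda x,y:(270+(x-1.7)/4.4,195+(y-1.7)/4.4)
print("bow z.130",onz("top",c(333,273),.130),"two",two(s(287,180),c(333,273)))
print("marker top .108",onz("top",c(333,179),.108),"two",two(s(204,244),c(333,179)))
print("big1 two",two(s(338,305),c(80,155)),"big2",two(s(415,50),c(371,463)), "alt",two(s(338,305),c(371,463)),two(s(415,50),c(80,155)))
b=cv2.resize(im[185:233,290:350],None,fx=10,fy=10,interpolation=cv2.INTER_CUBIC);cv2.imwrite("pics/g.png",b)
E
```

```text
holder rect px ((218.93443298339844, 232.27871704101562), (32.95500564575195, 22.996078491210938), 84.80557250976562)
corners [[0.5343 0.1777 0.046 ]
 [0.5398 0.1135 0.046 ]
 [0.4472 0.1047 0.046 ]
 [0.4418 0.1683 0.046 ]] ctr [0.4907 0.1411 0.046 ] [0.0645 0.093  0.0638]
white top ((321.4999694824219, 208.5), (19.126619338989258, 15.784103393554688), 21.801410675048828) [[ 0.5498 -0.1166  0.02  ]
 [ 0.5926 -0.1344  0.02  ]
 [ 0.5714 -0.1851  0.02  ]
 [ 0.5288 -0.1671  0.02  ]] [ 0.5607 -0.1508  0.02  ] [0.0463 0.055  0.0462]
foot ((321.4827575683594, 209.79312133789062), (27.11151885986328, 22.654830932617188), 21.801410675048828) [ 0.5598 -0.1526  0.003 ] [0.0672 0.0789 0.0671]
bow z.130 [0.4727 0.1434 0.13  ] two (array([0.4722, 0.1436, 0.1313]), np.float64(0.0009589855260373485))
marker top .108 [0.5177 0.146  0.108 ] two (array([0.5179, 0.1455, 0.1097]), np.float64(0.0011554002918558262))
big1 two (array([0.5191, 0.2488, 0.1677]), np.float64(0.0017992889946443387)) big2 (array([0.3872, 0.1235, 0.1659]), np.float64(0.0011880338677476392)) alt (array([ 0.4044,  0.132 , -0.0066]), np.float64(0.018449942398536104)) (array([0.4938, 0.2305, 0.294 ]), np.float64(0.01608993823872207))
```

View pics/g.png

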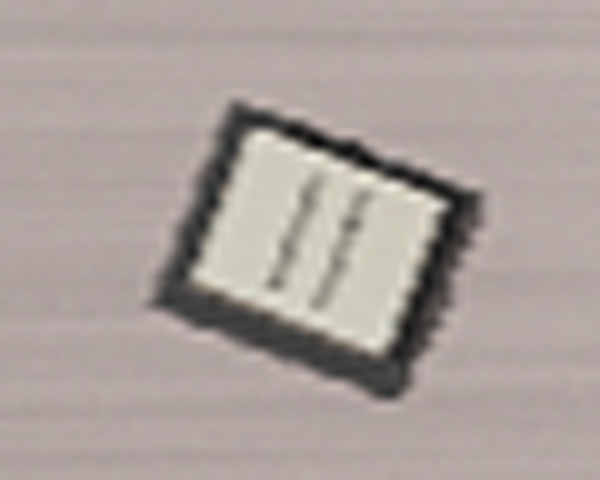

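The gauge crop shows the white top centred at px (321.5,208.7), with the two lines tilted about -23° from world x. The measurements agree with the sizes given: holder 64×93 mm, bow at 131 mm, marker top at 110 mm. The large tweezers are about 167 mm tall, so the gripper body has to pass clear of them. I'm moving over the small pair now.

Request:
play_rows(
  jaw=[0.3, 0.3, 0.3, 0.3, 0.3],
  travel=[
    [0.0328, -0.0356, -0.006],
    [0.0328, -0.0356, -0.006],
    [0.0328, -0.0356, -0.006],
    [0.0328, -0.0356, -0.006],
    [0.0328, -0.0356, -0.006],
  ],
  rot=[
    [0, 0, 0],
    [0, 0, 0],
    [0, 0, 0],
    [0, 0, 0],
    [0, 0, 0],
  ],
)

```text
t: 0.72
tcp_pos: [0.275, -0.298, 0.2542]
tool_rot: [0.987, 0.162, -0.0, -0.0]
wrist_force: [1.2, 0.7, 0.6]
gripper_width: 0.0658
finger_force: 0.0
```

Request:
play_rows(
  jaw=[0.3, 0.3, 0.3, 0.3, 0.3],
  travel=[
    [0.0328, -0.0356, 0],
    [0.0328, -0.0356, 0],
    [0.0328, -0.0356, 0],
    [0.0328, -0.0356, 0],
    [0.0328, -0.0356, 0],
  ],
  rot=[
    [0, 0, 0],
    [0, 0, 0],
    [0, 0, 0],
    [0, 0, 0],
    [0, 0, 0],
  ],
)

```text
t: 1.35
tcp_pos: [0.3731, -0.0769, 0.2541]
tool_rot: [0.987, 0.163, -0.0, 0.0]
wrist_force: [-0.6, -0.0, -0.2]
gripper_width: 0.0659
finger_force: 0.0
```

Request:
play_rows(
  jaw=[0.3, 0.3, 0.3, 0.3, 0.3],
  travel=[
    [0.0328, -0.0356, 0],
    [0.0328, -0.0356, 0],
    [0.0328, -0.0356, 0],
    [0.0328, -0.0356, 0],
    [0, 0, 0],
  ],
  rot=[
    [0, 0, 0],
    [0, 0, 0],
    [0, 0, 0],
    [0, 0, 7],
    [0, 0, 6.8],
  ],
)

```text
t: 1.98
tcp_pos: [0.4517, 0.1012, 0.2532]
tool_rot: [0.999, 0.043, -0.001, -0.0]
wrist_force: [0.9, -1.0, 0.4]
gripper_width: 0.0657
finger_force: 0.0
```

```bash
cat >> h.py <<'E'
from scipy.spatial.transform import Rotation as Ro
from plant import bot
def goto(p,yaw):
    s=bot.observe();R=Ro.from_quat(s["tool_rot"]).as_matrix()
    y=np.degrees(np.arctan2(R[1,0],R[0,0]))
    print("t",s["t"],"tcp",np.round(s["tcp_pos"],4),"yaw",round(y,2),"zaxis",np.round(R[:,2],4),"w",s["gripper_width"],"F",np.round(s["wrist_force"],1),s["finger_force"],"q",np.round(s["q"],2))
    print("travel tool mm",np.round(1e3*R.T@(np.array(p)-s["tcp_pos"]),1),"rotz",round(y-yaw,2))
E
python3 -c "
from h import *
goto([.472,.1435,.079],4.9)"
```

```text
t 1.975 tcp [0.4517 0.1012 0.2532] yaw 4.98 zaxis [-2.3e-03  4.0e-04 -1.0e+00] w 0.06574716363847873 F [ 0.9 -1.   0.4] 0.0 q [ 0.1  -0.11  1.51  0.    1.74  1.58]
travel tool mm [ 24.3 -40.2 174.2] rotz 0.08
```

Request:
play_rows(
  jaw=[0.3, 0.3, 0.3, 0.3, 0.3],
  travel=[
    [0.012, -0.02, 0],
    [0.012, -0.019, 0],
    [0, 0, 0.03],
    [0, 0, 0.03],
    [0, 0, 0.01],
  ],
  rot=[
    [0, 0, 0],
    [0, 0, 0],
    [0, 0, 0],
    [0, 0, 0],
    [0, 0, 0],
  ],
)

```text
t: 2.6
tcp_pos: [0.4706, 0.1393, 0.1818]
tool_rot: [0.999, 0.043, -0.002, 0.0]
wrist_force: [0.2, -0.5, -0.8]
gripper_width: 0.0659
finger_force: 0.0
```

```bash
python3 -c "
from h import *
a=imaging.capture('scene')[180:300,260:400,::-1];b=imaging.capture('top')[180:280,150:290,::-1]
f=lambda i:cv2.resize(i,None,fx=4,fy=4,interpolation=cv2.INTER_CUBIC)
a=f(a)[:400];cv2.imwrite('pics/d.png',f(b)) 
cv2.imwrite('pics/d2.png',f(imaging.capture('scene')[180:310,260:400,::-1]))
goto([.4717,.143,.079],4.9)"
```

```text
t 2.75 tcp [0.472  0.1394 0.1845] yaw 4.92 zaxis [-4.e-04 -2.e-04 -1.e+00] w 0.0661542467044434 F [ 1.1 -0.4 -0.3] 0.0 q [ 0.17 -0.03  1.57 -0.    1.6   1.66]
travel tool mm [ 1.000e-01 -3.700e+00  1.055e+02] rotz 0.02
```

View pics/d2.png

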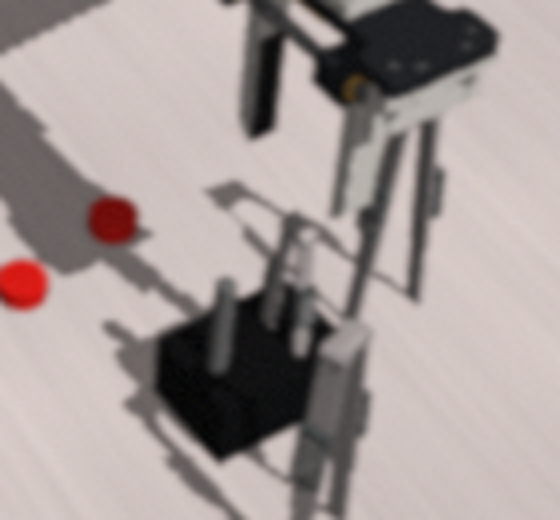

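The picture shows the open fingers straddling the small tweezers (crop ~(290,290)), in line with the arms, with large pair 2 in the background. I'll come down in stages and watch the force.

Request:
play_rows(
  jaw=[0.3, 0.3, 0.3, 0.3, 0.3],
  travel=[
    [0, -0.0035, 0],
    [0, 0, 0.02],
    [0, 0, 0.02],
    [0, 0, 0.015],
    [0, 0, 0],
  ],
  rot=[
    [0, 0, 0],
    [0, 0, 0],
    [0, 0, 0],
    [0, 0, 0],
    [0, 0, 0],
  ],
)

```text
t: 3.38
tcp_pos: [0.4713, 0.1429, 0.1288]
tool_rot: [0.999, 0.043, -0.001, 0.0]
wrist_force: [0.2, -0.0, -0.0]
gripper_width: 0.0657
finger_force: 0.0
```

Request:
play_rows(
  jaw=[0.3, 0.3, 0.3, 0.3, 0.3],
  travel=[
    [0, 0, 0.015],
    [0, 0, 0.015],
    [0, 0, 0.01],
    [0, 0, 0.01],
    [0, 0, 0],
  ],
  rot=[
    [0, 0, 0],
    [0, 0, 0],
    [0, 0, 0],
    [0, 0, 0],
    [0, 0, 0],
  ],
)

```text
t: 4.0
tcp_pos: [0.471, 0.1428, 0.0783]
tool_rot: [0.999, 0.043, -0.001, 0.0]
wrist_force: [-0.0, 0.3, -0.0]
gripper_width: 0.0657
finger_force: 0.0
```

```bash
python3 -c "
from h import *
f=lambda i:cv2.resize(i,None,fx=4,fy=4,interpolation=cv2.INTER_CUBIC)
a=f(imaging.capture('scene')[190:330,270:400,::-1])
cv2.imwrite('pics/e.png',a)
goto([.4717,.143,.079],4.9)"
```

```text
t 4.05 tcp [0.4715 0.1429 0.079 ] yaw 4.92 zaxis [-8.e-04 -2.e-04 -1.e+00] w 0.06557148605183406 F [-0.3  0.1 -0.2] 0.0 q [ 0.18  0.04  1.72 -0.    1.39  1.66]
travel tool mm [ 0.2 -0.1  0. ] rotz 0.02
```

View pics/e.png

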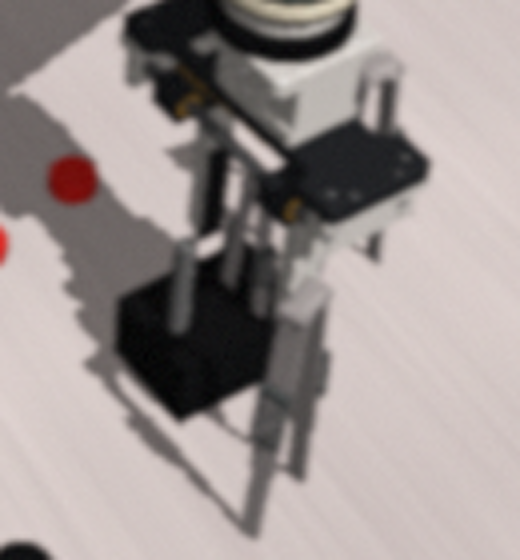

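The fingers stand on either side of the arms at crop (240,250), and both large pairs are unmoved. Next I close to about 26 mm.

Request:
play_rows(
  jaw=[0.5, 0.6, 0.66, 0.7, 0.725],
  travel=[
    [0, 0, 0],
    [0, 0, 0],
    [0, 0, 0],
    [0, 0, 0],
    [0, 0, 0],
  ],
  rot=[
    [0, 0, 0],
    [0, 0, 0],
    [0, 0, 0],
    [0, 0, 0],
    [0, 0, 0],
  ],
)

```text
t: 4.68
tcp_pos: [0.4718, 0.1428, 0.0795]
tool_rot: [0.999, 0.043, 0.0, 0.0]
wrist_force: [-0.3, 0.2, 0.5]
gripper_width: 0.0262
finger_force: 6.1
```

Request:
play_rows(
  jaw=[0.725, 0.725, 0.725, 0.725, 0.725],
  travel=[
    [0, 0, 0],
    [0, 0, 0],
    [0, 0, 0],
    [0, 0, -0.005],
    [0, 0, -0.005],
  ],
  rot=[
    [0, 0, 0],
    [0, 0, 0],
    [0, 0, 0],
    [0, 0, 0],
    [0, 0, 0],
  ],
)

```text
t: 5.3
tcp_pos: [0.4716, 0.143, 0.0896]
tool_rot: [0.999, 0.043, -0.0, -0.0]
wrist_force: [0.2, 0.5, -0.4]
gripper_width: 0.026
finger_force: 5.8
```

Request:
play_rows(
  jaw=[0.725, 0.725, 0.725, 0.725, 0.725],
  travel=[
    [0, 0, -0.01],
    [0, 0, -0.015],
    [0, 0, -0.015],
    [0, 0, -0.02],
    [0, 0, -0.02],
  ],
  rot=[
    [0, 0, 0],
    [0, 0, 0],
    [0, 0, 0],
    [0, 0, 0],
    [0, 0, 0],
  ],
)

```text
t: 5.92
tcp_pos: [0.4719, 0.143, 0.1712]
tool_rot: [0.999, 0.043, 0.001, -0.0]
wrist_force: [-0.1, 0.0, -0.4]
gripper_width: 0.026
finger_force: 5.8
```

Request:
play_rows(
  jaw=[0.725, 0.725, 0.725, 0.725, 0.725],
  travel=[
    [0, 0, -0.025],
    [0, 0, -0.025],
    [0, 0, -0.025],
    [0, 0, -0.015],
    [0, 0, 0],
  ],
  rot=[
    [0, 0, 0],
    [0, 0, 0],
    [0, 0, 0],
    [0, 0, 0],
    [0, 0, 0],
  ],
)

```text
t: 6.55
tcp_pos: [0.4723, 0.143, 0.2611]
tool_rot: [0.999, 0.043, 0.002, -0.0]
wrist_force: [-0.2, -0.5, -0.7]
gripper_width: 0.0259
finger_force: 5.8
```

```bash
python3 -c "
from h import *
f=lambda i:cv2.resize(i,None,fx=4,fy=4,interpolation=cv2.INTER_CUBIC)
a=f(imaging.capture('scene')[150:300,250:400,::-1])
cv2.imwrite('pics/f.png',a)
goto([.5605,-.1510,.20],-22.8)"
```

```text
t 6.6 tcp [0.4718 0.1429 0.2597] yaw 4.92 zaxis [ 6.e-04  0.e+00 -1.e+00] w 0.02575944753758532 F [-0.3 -0.3 -1. ] 5.815530493855476 q [ 0.18 -0.05  1.44 -0.    1.75  1.66]
travel tool mm [ 63.1 300.5  59.8] rotz 27.72
```

View pics/f.png

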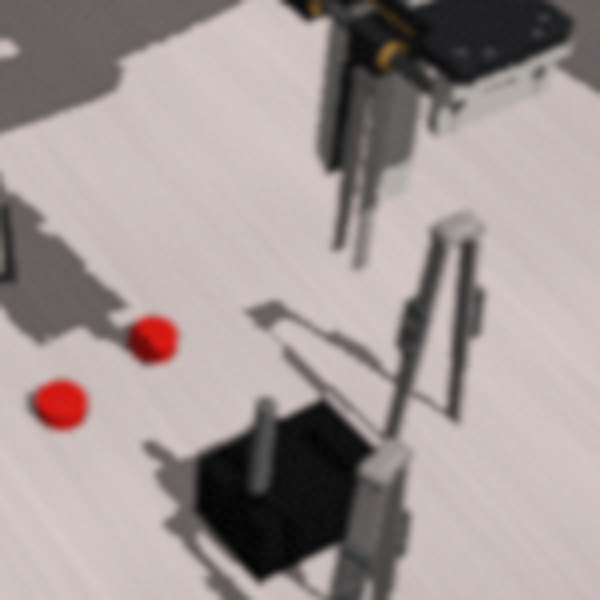

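The tweezers are out: tips at crop (338,248) and (360,265), hanging straight, with the holder, marker and large pairs undisturbed. I'm carrying them to the gauge.

Request:
play_rows(
  jaw=[0.725, 0.725, 0.725, 0.725, 0.725],
  travel=[
    [0.007, 0.03, 0],
    [0.011, 0.052, 0],
    [0.0115, 0.055, 0],
    [0.0115, 0.055, 0],
    [0.011, 0.052, 0],
  ],
  rot=[
    [0, 0, 0],
    [0, 0, 0],
    [0, 0, 0],
    [0, 0, 0],
    [0, 0, 0],
  ],
)

```text
t: 7.22
tcp_pos: [0.5442, -0.0974, 0.2577]
tool_rot: [0.999, 0.043, -0.001, -0.0]
wrist_force: [0.8, 0.2, -0.5]
gripper_width: 0.0265
finger_force: 5.8
```

Request:
play_rows(
  jaw=[0.725, 0.725, 0.725, 0.725, 0.725],
  travel=[
    [0.008, 0.037, 0],
    [0.003, 0.0195, 0],
    [0, 0, 0.03],
    [0, 0, 0.03],
    [0, 0, 0.03],
  ],
  rot=[
    [0, 0, 0],
    [0, 0, 0],
    [0, 0, 9.3],
    [0, 0, 9.3],
    [0, 0, 9.1],
  ],
)

```text
t: 7.85
tcp_pos: [0.5598, -0.15, 0.1678]
tool_rot: [0.98, -0.2, -0.001, -0.0]
wrist_force: [0.4, -0.3, -0.7]
gripper_width: 0.0259
finger_force: 5.8
```

Request:
play_rows(
  jaw=[0.735, 0.739, 0.739, 0.739, 0.739],
  travel=[
    [0, 0, 0.025],
    [0, 0, 0.015],
    [0, 0, 0],
    [0, 0, 0],
    [0, 0, 0],
  ],
  rot=[
    [0, 0, 0],
    [0, 0, 0],
    [0, 0, 0],
    [0, 0, 0],
    [0, 0, 0],
  ],
)

```text
t: 8.48
tcp_pos: [0.5611, -0.1513, 0.1311]
tool_rot: [0.98, -0.197, 0.001, 0.0]
wrist_force: [-0.6, 0.3, 0.4]
gripper_width: 0.0248
finger_force: 7.0
```

```bash
python3 -c "
from h import *
goto([.5605,-.1510,.125],-22.8)
I=imaging.capture('scene');J=imaging.capture('top');cv2.imwrite('pics/s9.png',I[:,:,::-1]);cv2.imwrite('pics/t9.png',J[:,:,::-1])
p=proj('scene',[.5605,-.151,.04]);q=proj('top',[.5605,-.151,.04]);print(p,q)
x,y=p.astype(int)-[38,38];x2,y2=q.astype(int)-[38,38];print(x,y,x2,y2)
f=lambda i:cv2.resize(i,None,fx=5,fy=5,interpolation=cv2.INTER_CUBIC)
cv2.imwrite('pics/g9.png',np.hstack([f(I[y:y+76,x:x+76,::-1]),f(J[y2:y2+76,x2:x2+76,::-1])]))
"
```

```text
t 8.475 tcp [ 0.5611 -0.1513  0.1311] yaw -22.77 zaxis [ 0.0026 -0.001  -1.    ] w 0.02484858398441251 F [-0.6  0.3  0.4] 7.0253026485443115 q [-0.36  0.19  1.44 -0.    1.51  1.61]
travel tool mm [-0.7 -0.   6.1] rotz 0.03
[239.49186847 200.3146676 ] [322.33513119 207.34341022]
201 162 284 169
```

View pics/g9.png

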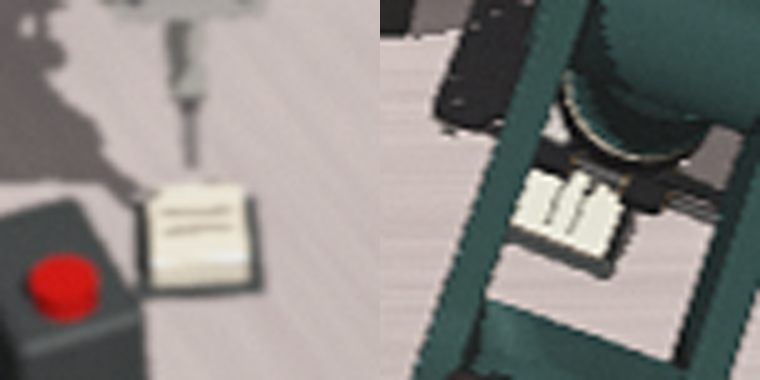

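In the scene view (left) the tweezers hang above the gauge, with the tip end at crop (192,165). In the top view (right) the two lines lie between the jaws at about (565,205). I'll refine the gauge pose from the lines in both views.

```bash
cat > g.py <<'E'
from h import *
def lines(n,img,box,z=.02):
    g=cv2.cvtColor(img,cv2.COLOR_BGR2GRAY).astype(float)
    m,c=blob(g>150,box) if 0 else (None,None)
    return g
def cast(n,img,ctr,yaw,z=.02):
    g=cv2.cvtColor(img,cv2.COLOR_BGR2GRAY).astype(np.float32)
    u=np.arange(-12,12.01,.5)/1e3;v=np.arange(-14,14.01,.5)/1e3
    a=np.radians(yaw);ex=np.array([np.cos(a),np.sin(a)]);ey=np.array([-ex[1],ex[0]])
    mp=np.array([[proj(n,[*(ctr+x*ex+y*ey),z]) for x in u]for y in v],np.float32)
    r=cv2.remap(g,mp[...,0],mp[...,1],cv2.INTER_CUBIC)
    d=np.clip(np.percentile(r,80)-r,0,None)
    out=[]
    for s in(1,-1):
        w=d*((v*s>.002)&(v*s<.013))[:,None]; w=np.clip(w-8,0,None)
        yy=(w*v[:,None]).sum(0)/w.sum(0); k=np.polyfit(u,yy,1); out.append((k[1]*1e3,np.degrees(k[0])))
    return out
def xext(n,img,ctr,yaw,z=.02):
    g=cv2.cvtColor(img,cv2.COLOR_BGR2GRAY).astype(np.float32)
    u=np.arange(-36,36.01,.5)/1e3
    a=np.radians(yaw);ex=np.array([np.cos(a),np.sin(a)]);ey=np.array([-ex[1],ex[0]])
    mp=np.array([[proj(n,[*(ctr+x*ex+y*ey),z]) for x in u]for y in(.007,0,-.007)],np.float32)
    return u,cv2.remap(g,mp[...,0],mp[...,1],cv2.INTER_CUBIC)
E
python3 - <<'E'
from g import *
np.set_printoptions(precision=1,suppress=True,linewidth=200)
c0=np.array([.5605,-.151])
for n in("top","scene"):
    im=cv2.imread(f"pics/{n}0.png");c=c0.copy();yaw=-22.8
    for k in range(5):
        o=cast(n,im,c,yaw);a=np.radians(yaw);off=(o[0][0]+o[1][0])/2e3
        c=c+off*np.array([-np.sin(a),np.cos(a)]);yaw+=np.mean([o[0][1],o[1][1]])
    u,p=xext(n,im,c,yaw)
    e=[]
    for row in(0,2):  # line ends: half-darkness crossing
        d=p[1]-p[row];w=np.clip(d,0,None);w[abs(u)>.023]=0;w[w<8]=0;e.append((w*u).sum()/w.sum()*1e3)
    print(n,c.round(4) if 0 else [round(float(x),4) for x in c],round(yaw,2),o,"x centroids mm",e)
E
```

```text
top [0.5606, -0.1507] -21.78 [(np.float64(7.101976037081151), np.float64(-0.47092495056404243)), (np.float64(-7.102614994449949), np.float64(0.46039601730694074))] x centroids mm [np.float64(-0.8800448037448259), np.float64(0.07450513216401554)]
scene [0.5597, -0.1529] -22.16 [(np.float64(6.589005128753905), np.float64(3.313961727750705)), (np.float64(-6.58898211039697), np.float64(-3.3135263209719223))] x centroids mm [np.float64(0.8329468443598139), np.float64(0.13260585184405072)]
```

Request:
play_rows(
  jaw=[0.741, 0.741, 0.741, 0.741, 0.741],
  travel=[
    [-0.0006, 0.0008, 0.01],
    [0, 0, 0.01],
    [0, 0, 0.008],
    [0, 0, 0],
    [0, 0, 0],
  ],
  rot=[
    [0, 0, -0.7],
    [0, 0, 0],
    [0, 0, 0],
    [0, 0, 0],
    [0, 0, 0],
  ],
)

```text
t: 9.2
tcp_pos: [0.5595, -0.1516, 0.1015]
tool_rot: [0.981, -0.191, 0.0, 0.0]
wrist_force: [0.1, -0.5, -0.4]
gripper_width: 0.0247
finger_force: 7.5
```

```bash
python3 -c "
from h import *
goto([.5602,-.1517,.0955],-22)
I=imaging.capture('scene');J=imaging.capture('top');cv2.imwrite('pics/s10.png',I[:,:,::-1]);cv2.imwrite('pics/t10.png',J[:,:,::-1])
goto([.5602,-.1517,.0955],-22)
f=lambda i:cv2.resize(i,None,fx=8,fy=8,interpolation=cv2.INTER_CUBIC)
cv2.imwrite('pics/g10.png',np.hstack([f(I[170:225,216:264,::-1]),f(J[185:240,298:346,::-1])]))
"
```

```text
t 9.2 tcp [ 0.5595 -0.1516  0.1015] yaw -22.08 zaxis [ 2.e-04 -1.e-04 -1.e+00] w 0.02468049469784344 F [ 0.1 -0.5 -0.4] 7.48363696038723 q [-0.36  0.21  1.48 -0.    1.45  1.59]
travel tool mm [ 0.6 -0.2  6. ] rotz -0.08
t 9.3 tcp [ 0.5598 -0.1517  0.1019] yaw -22.07 zaxis [ 9.e-04 -4.e-04 -1.e+00] w 0.024315489729480746 F [ 0.1  0.6 -0.8] 7.483861818909645 q [-0.36  0.21  1.48 -0.    1.45  1.59]
travel tool mm [ 0.4 -0.1  6.4] rotz -0.07
```

View pics/g10.png

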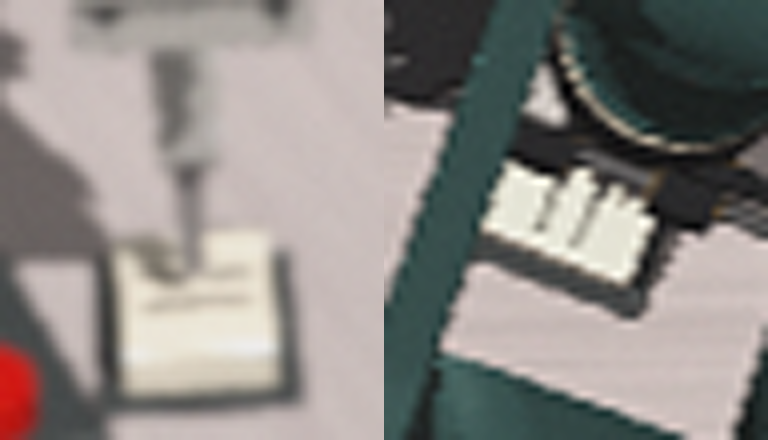

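The tip ends over the block at left crop (190,270), with its shadow at (155,255). In the top view the arms hide the upper parts of the lines, and the visible lines are near (545,215) and (585,230). That was my last picture, so from here I check with numbers only.

Run:
```python
from g import *
np.set_printoptions(linewidth=220)
tcp=np.array([.5598,-.1517,.1015]);a=np.radians(-22);ey=np.array([-np.sin(a),np.cos(a),0]);ex=np.array([np.cos(a),np.sin(a),0])
for n in("scene","top"):
    for s in(1,-1): print(n,s,"tip pred",[proj(n,tcp+s*.007*ey+[0,0,-.069]).round(1).tolist()],"line ends pred",[proj(n,np.array([.5602,-.1518,.02])+s*.007*ey+k*ex).round(1).tolist() for k in(-.018,0,.018)])
I=cv2.cvtColor(cv2.imread("pics/s10.png"),6);J=cv2.cvtColor(cv2.imread("pics/t10.png"),6)
print("scene r193-212 c229-249");print(I[193:213,229:250])
print("top r200-220 c308-332");print(J[202:220,308:333])
```

```text
scene 1 tip pred [[239.9, 204.1]] line ends pred [[246.8, 207.3], [239.8, 207.7], [232.9, 208.1]]
scene -1 tip pred [[239.5, 200.5]] line ends pred [[246.4, 203.8], [239.5, 204.2], [232.6, 204.6]]
top 1 tip pred [[320.0, 207.1]] line ends pred [[317.4, 213.5], [319.6, 207.7], [321.8, 202.0]]
top -1 tip pred [[324.6, 208.9]] line ends pred [[321.9, 215.3], [324.1, 209.5], [326.3, 203.8]]
scene r193-212 c229-249
[[192 193 193 193 195 195 195 191 166 129 112 125 158 182 191 191 188 190 189 191 193]
 [188 193 193 192 193 193 196 192 174 144 128 134 162 186 194 194 191 189 190 189 190]
 [189 194 194 191 192 193 195 191 175 150 132 138 162 185 194 194 192 191 189 189 187]
 [191 196 194 193 190 191 193 190 176 150 134 138 162 184 191 192 192 189 189 188 189]
 [181 193 194 191 192 190 191 189 177 155 135 137 158 178 184 186 190 190 188 186 189]
 [164 183 187 185 183 182 182 188 182 161 138 137 158 179 186 190 196 199 197 195 195]
 [143 162 166 163 159 156 162 176 183 167 142 142 179 205 215 217 220 221 221 216 206]
 [119 142 147 141 134 133 137 151 165 161 141 148 187 218 228 229 229 229 229
[... 2231 characters left out ...]
 232 229 229 200 136 193 230 228 230 174 191 230 226 225 225 226 228 231 154  36]
 [ 72  59  87 103 153 216 236 233 231 232 230 228 229 199 171 209 229 225 227 226 226 231 174  61  43]
 [ 65  65  70  70  91 110 132 182 224 235 231 229 229 171 192 229 227 227 226 227 228 236 161  33  50]
 [ 61  66  73  73  70  69  74  95  98 144 215 236 233 232 229 228 227 226 226 227 230 197 101  36  71]
 [ 67  75  90  81  72  71  74  72  70  91 111 132 183 226 235 231 229 226 226 228 234 164  39  43  61]
 [123 188 208 186 133  90  74  71  70  73  72  74  93  94 140 213 235 232 230 231 235 159  30  47  87]
 [165 199 197 196 201 170 129  96  71  71  69  71  72  68  86 108 132 178 224 240 183  74  36  68  94]]
```

Both views agree with the tip position predicted from the arm. The tips sit about 5.6 px apart in the top view, the same as the lines, and about 0.5 mm off towards -y. Tip height is TCP − 69 mm, so I need to go down about 6 mm.

Request:
play_rows(
  jaw=[0.741, 0.741, 0.741, 0.741, 0.741],
  travel=[
    [0, -0.0005, 0.002],
    [0, 0, 0.002],
    [0, 0, 0.002],
    [0, 0, 0],
    [0, 0, 0],
  ],
  rot=[
    [0, 0, 0],
    [0, 0, 0],
    [0, 0, 0],
    [0, 0, 0],
    [0, 0, 0],
  ],
)

```text
t: 9.93
tcp_pos: [0.5596, -0.1511, 0.0955]
tool_rot: [0.982, -0.191, 0.0, 0.0]
wrist_force: [0.1, -0.1, -0.5]
gripper_width: 0.0252
finger_force: 7.5
```

Run:
```python
from g import *
np.set_printoptions(linewidth=220)
P=[];W=[]
Is=[];Js=[]
for k in range(6):
    Is.append(imaging.capture('scene')[:,:,::-1]);Js.append(imaging.capture('top')[:,:,::-1])
    s=bot.observe();P.append(s["tcp_pos"]);W.append(s["gripper_width"])
print(np.mean(P,0),np.mean(W),np.round(W,4),s["finger_force"],s["wrist_force"],s["t"])
goto([.5602,-.1513,.0955],-22)
tcp=np.mean(P,0);a=np.radians(-22);ey=np.array([-np.sin(a),np.cos(a),0])
for n in("scene","top"):
    for q in(1,-1): print(n,q,proj(n,tcp+q*.007*ey+[0,0,-.069]).round(1))
I=cv2.cvtColor(np.ascontiguousarray(np.mean(Is,0).astype(np.uint8)),6);J=cv2.cvtColor(np.ascontiguousarray(np.mean(Js,0).astype(np.uint8)),6)
print(I[196:213,229:250]);print(J[204:217,312:333])
```

```text
[ 0.55964611 -0.15112767  0.09553248] 0.024561962344073388 [0.0241 0.0242 0.025  0.0248 0.0245 0.0248] 7.4839988350868225 [-0.20067094 -0.28178828 -0.71872674] 10.525
t 10.525 tcp [ 0.5596 -0.1511  0.0955] yaw -22.07 zaxis [ 1.e-04 -1.e-04 -1.e+00] w 0.02477516349093192 F [-0.2 -0.3 -0.7] 7.4839988350868225 q [-0.36  0.21  1.49 -0.    1.44  1.59]
travel tool mm [ 0.6 -0.   0. ] rotz -0.07
scene 1 [240.1 205.9]
scene -1 [239.7 202.4]
top 1 [319.6 207.6]
top -1 [324.2 209.3]
[[191 195 194 192 192 191 192 190 177 151 129 134 160 182 191 192 192 191 188 187 189]
 [182 193 194 192 191 191 190 189 178 155 135 136 157 177 184 187 190 191 188 187 188]
 [165 184 188 186 183 181 184 188 182 160 138 137 158 178 186 190 196 200 197 196 194]
 [143 162 165 162 159 157 164 176 183 167 142 142 176 204 214 216 220 221 219 216 206]
 [116 130 137 137 134 133 136 150 162 156 138 144 182 215 228 229 229 229 229 225 208]
 [100 127 149 146 132 125 124 129 135 134 131 143 180 215 228 229 229 229 230 224 199]
 [ 96 151 188 185 155 130 123 122 123 125 127 143 178 211 223 222 222 223 226 222 188]
 [ 89 158 206
[... 1289 characters left out ...]
38]
 [215 229 227 226 227 232 157 186 237 234 233 209 125 159 171 112  95  72  73  62  39]
 [233 228 226 226 228 231 155 180 230 228 231 161 117 139 129 130 182 173  95  44  41]
 [230 227 226 226 229 201 172 210 228 227 231 155 183 235 233 233 236 165  35  26  35]
 [230 227 226 227 230 173 193 230 227 228 200 172 209 229 227 227 229 205 126  39  22]
 [234 230 228 229 201 136 192 229 228 230 172 192 230 226 225 226 227 232 236 158  37]
 [151 216 235 232 231 231 229 228 228 199 170 209 228 226 225 225 226 231 175  64  41]
 [ 90 111 134 183 224 234 231 228 230 171 190 229 226 225 226 226 228 236 162  32  48]
 [ 71  70  75  93  97 143 213 234 232 232 229 228 226 226 226 226 231 195  99  37  73]]
```

Gap width is 24.6 mm and the pose is steady. One more check of the clearance, using the tip's shadow, with the light direction taken from the marker's shadow.

Run:
```python
from g import *
im=cv2.cvtColor(cv2.imread("pics/top0.png"),6)
M=np.array([.5177,.146,.108])
e=onz("top",(160+545/6-.5,190+170/6-.5),0);L=(e-M)/.108;print("L marker",L.round(3))
H=onz("top",(160+590/6-.5,190+258/6-.5),0);L2=(H-[.472,.1435,.1295])/.1295;print("L tweez",L2.round(3))
a=np.radians(-22);ey=np.array([-np.sin(a),np.cos(a),0]);ex=np.array([np.cos(a),np.sin(a),0])
L=(L+L2)/2;L[2]=-1
for h,t in((.0125,[.5598,-.1517]),(.0095,[.5598,-.1517]),(.0155,[.5598,-.1517]),(.0065,[.5596,-.1511]),(.0035,[.5596,-.1511])):
    for q in(1,-1):
        T=np.array([*t,.02+h])+q*.007*ey
        print(h,q,"tip edge",proj("scene",T+.00125*ey).round(1),"shadow corners",[proj("scene",T+h*L+x*ex+y*ey).round(1).tolist() for x in(-.004,.004) for y in(.00125,)])
```

```text
L marker [ 0.186 -0.847 -1.   ]
L tweez [ 0.176 -0.854 -1.   ]
0.0125 1 tip edge [239.9 204.4] shadow corners [[239.0, 205.8], [235.9, 206.0]]
0.0125 -1 tip edge [239.6 200.8] shadow corners [[238.7, 202.3], [235.6, 202.4]]
0.0095 1 tip edge [239.9 205.3] shadow corners [[239.6, 206.3], [236.5, 206.5]]
0.0095 -1 tip edge [239.6 201.7] shadow corners [[239.3, 202.8], [236.2, 202.9]]
0.0155 1 tip edge [239.9 203.5] shadow corners [[238.4, 205.3], [235.3, 205.4]]
0.0155 -1 tip edge [239.5 200. ] shadow corners [[238.1, 201.8], [235.0, 201.9]]
0.0065 1 tip edge [240.1 206.2] shadow corners [[240.4, 206.9], [237.3, 207.1]]
0.0065 -1 tip edge [239.8 202.7] shadow corners [[240.1, 203.4], [237.0, 203.6]]
0.0035 1 tip edge [240.2 207.1] shadow corners [[241.0, 207.4], [237.9, 207.6]]
0.0035 -1 tip edge [239.8 203.6] shadow corners [[240.7, 203.9], [237.6, 204.1]]
```

Run:
```python
from g import *
np.set_printoptions(linewidth=220)
I=cv2.cvtColor(cv2.imread("pics/s9.png"),6)
print("rows 172-201, cols 231-246")
for r in range(172,202):print(r,I[r,231:247])
a=np.radians(-22.8);ey=np.array([-np.sin(a),np.cos(a),0]);ex=np.array([np.cos(a),np.sin(a),0])
T=np.array([.5608,-.1512,.1305])
for d in(.067,.069,.066,.064):print(d,"tip edge",proj("scene",T+.00825*ey-[0,0,d]).round(2),"far",proj("scene",T+(-.007+.00125)*ey-[0,0,d]).round(2))
for y in(.0123,.0248,-.0123):print("fingertip y",y,[proj("scene",T+y*ey+x*ex-[0,0,.019]).round(2).tolist() for x in(-.008,.008)])
S=cv2.cvtColor(cv2.imread("pics/s10.png"),6)
for r in range(180,196):print(r,S[r,231:247])
```

```text
rows 172-201, cols 231-246
172 [190 186 170 143 113 104 112 137 159 168 177 186 190 190 190 192]
173 [189 185 174 147 117 104 110 133 154 167 180 187 191 191 192 191]
174 [188 186 177 152 121 105 107 125 150 166 177 186 191 190 192 193]
175 [190 188 181 160 126 107 111 133 154 165 173 181 189 191 192 192]
176 [192 189 183 162 128 108 120 144 160 168 171 179 188 192 192 193]
177 [193 191 183 156 123 117 137 156 165 167 170 179 187 191 192 191]
178 [195 192 184 157 130 132 152 165 167 168 171 180 187 192 191 191]
179 [194 193 188 166 143 144 159 166 167 167 169 180 188 192 192 192]
180 [194 196 190 176 155 149 151 156 155 154 160 172 188 192 191 191]
181 [194 193 190 176 153 136 128 123 124 131 146 170 186 193 191 190]
182 [193 194 189 182 164 137 110  95  99 122 155 180 189 194 192 192]
183 [193 192 193 191 180 153 112  91 100 130 165 186 191 194 192 193]
184 [194 194 193 196 188 165 127 108 118 143 172 188 192 193 193 194]
185 [195 193 192 193 189 175 146 128 133 157 180 188 191 193 194 194]
186 [195 194 194 193 191 180 156 136 136 160 181 189 192 192 193 194]
187 [196 195 194 193 19
[... 1819 characters left out ...]

186 [196 196 196 188 161 127 110 123 143 162 172 181 189 194 194 194]
187 [196 198 195 187 159 126 121 138 157 166 171 180 185 193 194 194]
188 [196 197 196 190 169 141 141 156 165 168 168 174 182 189 192 195]
189 [196 197 198 193 180 162 154 154 157 158 158 165 175 187 191 193]
190 [194 195 198 194 181 162 145 132 125 127 139 155 172 185 190 192]
191 [195 195 196 195 186 170 144 113  97 107 137 166 179 189 189 191]
192 [193 194 195 195 193 183 156 115  95 114 148 176 189 190 190 190]
193 [193 193 195 195 195 191 166 129 112 125 158 182 191 191 188 190]
194 [193 192 193 193 196 192 174 144 128 134 162 186 194 194 191 189]
195 [194 191 192 193 195 191 175 150 132 138 162 185 194 194 192 191]
```

The clean earlier frame puts the tip 67–69 mm below the TCP, so the clearance is now 6.5–8.5 mm. Going down 0.8 mm more centres it in the 5–8 mm band.

Request:
play_rows(
  jaw=[0.741, 0.741, 0.741, 0.741, 0.741],
  travel=[
    [0, 0, 0.0004],
    [0, 0, 0.0004],
    [0, 0, 0],
    [0, 0, 0],
    [0, 0, 0],
  ],
  rot=[
    [0, 0, 0],
    [0, 0, 0],
    [0, 0, 0],
    [0, 0, 0],
    [0, 0, 0],
  ],
)

```text
t: 11.15
tcp_pos: [0.5596, -0.1511, 0.0947]
tool_rot: [0.982, -0.191, 0.0, 0.0]
wrist_force: [-0.2, -0.7, -1.0]
gripper_width: 0.0243
finger_force: 7.5
```

Run:
```python
from h import *
from plant import workorder
goto([.5602,-.1513,.0947],-22)
print(workorder.close_job())
```

```text
t 11.15 tcp [ 0.5596 -0.1511  0.0947] yaw -22.07 zaxis [ 1.e-04 -1.e-04 -1.e+00] w 0.02428566682688841 F [-0.2 -0.7 -1. ] 7.483948320150375 q [-0.36  0.21  1.49 -0.    1.44  1.59]
travel tool mm [ 0.6 -0.   0. ] rotz -0.07
the job is handed in; nothing more can be done
None
```

I handed the job in at 11.15 s with the smallest tweezers held steady, tips down over the gauge lines: the tip gap measured about 14 mm, matching the lines, with an estimated 6–8 mm clearance above the block, and no verdict came back.

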